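Stack the empty specimen bin on the bin of sample tubes

ROBOT

A 6-joint arm with a two-finger parallel gripper is mounted at the origin on the work surface. World frame = base frame: x ahead of the robot, y to its left, z up, the work surface at z = 0. Lengths are in m, angles in rad, forces in N, time in s.
With the tool pointing down it reaches from about 0.275 to 0.725 m from the base axis. Payload 5.6 kg.
Tool frame: the origin (TCP) lies midway between the tips of the shut fingers; the grasp point (between the pads) lies 19 mm behind it; z points along the fingers, y is the line along which they close (so a half turn about z gives the same grasp; the last joint's range is limited). The gripper opens to 85 mm and grips with 20 to 120 N. Pads are 22 mm wide; open, the fingers measure 114 mm over their backs; the gripper's body (76 mm by 85 mm) begins 54 mm behind the grasp point. The pads swing forward as they close: fully open they stand 13 mm farther back than shut.
Start: joints at [1.47, 0.255, 0.108, 0, -1.424, -0.285], TCP at [0.207, 0.51, 0.195] pointing down, gripper open.
Joint ranges: [-2.95, 2.95], [-1.21, 1.97], [-1.09, 1.5], [-2.87, 1.71], [-2.94, -0.07], [-3.05, 3.05]. Speed limits (rad/s): [2.57, 2.57, 3.14, 3.14, 3.14, 3.14].

INTERFACE

Orientations are given as a unit quaternion [x, y, z, w].
In Python, from station import robot gives the robot as it stands. Calls block until the motion is done:
- robot.move_ptp(position, orientation): joint-space move of the TCP to a pose.
- robot.move_linear(position, v=0.15, rot=None, contact_N=None): straight line of the TCP; rot=None keeps the orientation; v is the mean speed in m/s. With contact_N (N) it stops when the force on the tool has changed by that much, and returns True; else False.
- robot.movej(angles): joint-space move.
- robot.command_gripper(opening, newtons=None): opening from 0.0 (shut) to 1.0 (fully open); newtons is the grip in N (None keeps the last); returns when the fingers have stopped.
- robot.hold(seconds).
- robot.inverse_kinematics(position, orientation): joint angles nearest the present ones, or None.
- robot.sense(): the state.
- robot.get_image(name): name is "scene" or "top"; returns a dict with "frame" (480x640x3 uint8, red, green, blue), "fov_y" (degrees; the focal length in pixels is half the picture's height over the tangent of half this angle, whatever the lens; pixels are square), "cx", "cy" (the principal point, pixels), "k1" (the pictures are not rectified: a ray, as slopes to the right and down, at radius r is drawn at 1 + k1 r^2 times it, then the intrinsics apply), "R" (3x3) and "t" (3): a world point X has camera coordinates R X + t. Camera axes: x right, y down, z forward; pixel columns grow to the right and rows downward; lengths in m; the calibration is good to about 2 mm. A picture is of the moment at which its call begins. There is no depth.
A pose or a line that the arm cannot do raises robot.MotionError and nothing moves.
- robot.sign_off(): hands the job in; it is judged then, once.
The state is a dict: "t": time; "joints": joint angles; "joint_velocities": joint speeds; "tau": joint torques, N m; "tool_pos": TCP position; "tool_rot": TCP orientation; "wrist_force": force on the tool from outside, world axes, zero at the start; "moment": the same for the moment, N m; "gripper_width": opening from 0.0 (shut) to 1.0 (fully open); "grasp_force": force on a finger pad.
Only numpy, scipy, OpenCV 4.12 (cv2) and the standard library are available. Lean on these libraries where they do the work, as an engineer would, in place of code of your own. Each camera call takes 0.05 s, during which the arm holds its last target. There are 200 camera calls.

TASK

Pick up the empty slotted stack-and-nest bin, turn it half round so that its finger tab points the opposite way to the tab of the matching bin that holds the sample tubes, and set it down squarely on top of that bin, so that it stands level on the rim lugs instead of sinking in over the tubes. Lower it rather than letting it fall, leave the bin with the tubes where it stands, and do not disturb the shorter bin.

Things in the scene. Friction and masses are not known exactly. Their poses are not given: they have to be found in the camera images.
- empty_bin: Empty white bin, 160 (x) x 64 (y) x 60 mm high, 0.11-0.2 kg. Origin: centre of underside; z up. Grip its upright rim band (48-60 mm high, outer long faces 64 mm apart) at mid-length. Foot 144 x 47 mm. Lugs, tops at 60 mm, reach in 17 mm from both long sides at x = +50 and -24 mm, with open wall slots below. Starts with its tab pointing within 20 degrees of world +x.
- empty_bin_tab (a point): Middle of the top of the finger tab (34 mm wide, 16 mm long) on the empty bin's +x end only: 88 mm along +x from the bin's origin, 60 mm above its underside. On a like bin with tabs at the same end, the bin's slots pass the lower lugs and it nests inside; turned half round, its foot rests on the lugs, underside 60 mm above the lower bin's underside.
- full_bin: Identical bin in which two capped glass tubes (13 mm thick, 95 mm long) lie on the floor; loose on the bench, about 0.3-0.6 kg. Origin: centre of its underside; z up; +x towards its own finger tab, which also points within 20 degrees of world +x.
- short_bin: Bystander: plain white bin, shorter and lower (118 mm in x, 62 in y, 40 high), no lugs, slots or tab; loose. Origin: centre of its underside. The three bins stand side by side in any order, 0.17 m or more between centres; dropper bottles (24 mm thick, 68 mm high) stand between them and a tube rack (116 mm high) beyond.

How it is judged:
At the end, for the whole second after the job is handed in: Empty bin released, at rest on the tube bin's lugs: underside 55-65 mm above the other's, centre within 14 mm along, 12 mm across, tab opposite the lower tab and within 30 mm of its centre line; both level within 4 degrees; tube bin within 40 mm, shorter bin within 30 mm of their starts (x of empty_bin in the frame of full_bin between -0.014 and 0.014 m and y of empty_bin in the frame of full_bin between -0.012 and 0.012 m and z of empty_bin in the frame of full_bin between 0.055 and 0.065 m and x of empty_bin_tab in the frame of full_bin below -0.06 m and y of empty_bin_tab in the frame of full_bin between -0.03 and 0.03 m and angle between each of empty_bin, full_bin's own z axis and vertical below 0.07 rad and distance of full_bin from where it was at the start of the episode below 0.04 m and linear speed of each of empty_bin, full_bin below 0.02 m/s and distance of short_bin from where it was at the start of the episode below 0.03 m); the robot touches nothing.
It fails at once if the empty bin is let fall (falling free at over 0.7 m/s, some 25 mm) (contact force between empty_bin and the fingers below 0.05 N and linear speed of empty_bin above 0.7 m/s).
It fails at once if the bin with the tubes is tipped by more than 17 degrees (angle between full_bin's own z axis and vertical above 0.3 rad).
It fails at once if the shorter bin is shifted by more than 30 mm (distance of short_bin from where it was at the start of the episode above 0.03 m).
It also fails if it takes over 37 s, if anything falls off the work surface, if the arm or the gripper's body presses on something with over 40 N, if the wrist force passes 120 N, or if a joint passes its speed limit or range.

## Working session

There is one attempt and no reset: what is moved stays moved. The work goes in short steps, each a Python script; the robot and the scene stay as the last script left them, time stands still between calls to the robot, and variables do not carry over. Pictures are saved under pics/ and viewed, at most 10 in all, crops included, and the job is handed in when it is done.

```bash
mkdir -p pics
python3 - <<'E'
from station import robot
import cv2,numpy as np
for n in("scene","top"):
    d=robot.get_image(n); cv2.imwrite(f"pics/{n}0.png",d["frame"][:,:,::-1])
    print(n,{k:np.round(v,4).tolist() for k,v in d.items() if k!="frame"})
print(robot.sense())
E
```

```text
scene {'fov_y': 56.5074, 'cx': 318.1952, 'cy': 243.4653, 'k1': 0.0145, 'R': [[0.8487, 0.5289, -0.0083], [0.4514, -0.7323, -0.5098], [-0.2757, 0.4289, -0.8602]], 't': [-0.4852, -0.2387, 1.0466]}
top {'fov_y': 45.2839, 'cx': 316.9413, 'cy': 229.647, 'k1': 0.0381, 'R': [[-0.0188, -0.9998, -0.0085], [-0.984, 0.02, -0.177], [0.1771, 0.0051, -0.9842]], 't': [0.0157, 0.5777, 1.1066]}
{'t': 0.1, 'joints': array([ 1.46958432e+00,  2.55713846e-01,  1.07144534e-01, -3.90478660e-04,
       -1.42390694e+00, -2.84603108e-01]), 'joint_velocities': array([-0.00121453, -0.00127743,  0.00313113,  0.00201162,  0.00091558,
        0.00045252]), 'tau': array([-2.97696235e-03, -3.87602198e+01,  2.38474166e+01,  5.37802219e+00,
       -3.82256432e-03,  4.17080514e-06]), 'tool_pos': array([0.20674618, 0.50912721, 0.19468159]), 'tool_rot': array([ 9.81445093e-01, -1.91741457e-01, -1.15388632e-04,  8.54115412e-04]), 'wrist_force': array([0.73675039, 0.57710281, 0.32748088]), 'moment': array([ 0.02330028, -0.00391718,  0.02449205]), 'grasp_force': 0.0, 'gripper_width': 0.9999830434966738}
```

View pics/top0.png

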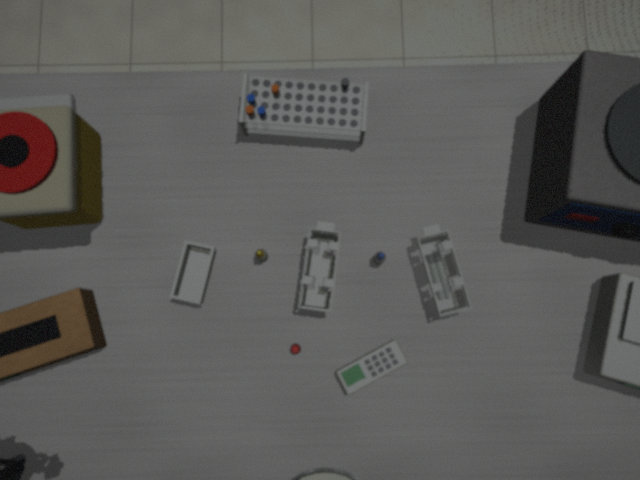

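View pics/scene0.png

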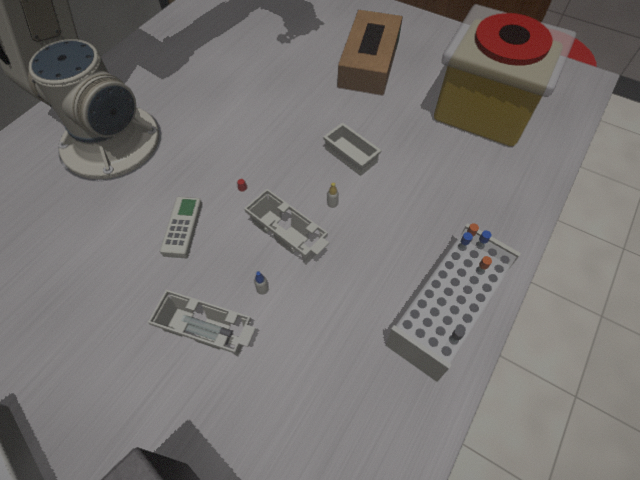

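The top view shows the empty bin in the middle (about 318,268), the tube bin on the right (about 440,272, tubes visible) and the short bin on the left (192,273). The scene view agrees, with the tubes at (200,328). Next I'll enlarge the two bins.

```bash
cat > h.py <<'E'
import cv2,numpy as np
from station import robot
from scipy.spatial.transform import Rotation as Ro
def cam(d):
    f=240/np.tan(np.radians(d["fov_y"]/2)); return f,np.array(d["R"]),np.array(d["t"])
def ray(d,uv):
    f,R,t=cam(d); p=(np.array(uv,float)-[d["cx"],d["cy"]])/f; q=p.copy()
    for _ in range(8): q=p/(1+d["k1"]*(q**2).sum(-1,keepdims=True))
    v=np.c_[q.reshape(-1,2),np.ones(q.size//2)]@R; return -R.T@t,v
def onz(d,uv,z):
    c,v=ray(d,uv); return c+v*((z-c[2])/v[:,2:])
def proj(d,X):
    f,R,t=cam(d); x=np.atleast_2d(X)@R.T+t; q=x[:,:2]/x[:,2:]
    return q*(1+d["k1"]*(q**2).sum(1,keepdims=True))*f+[d["cx"],d["cy"]]
def crop(d,x,y,w,h,s,name):
    cv2.imwrite(f"pics/{name}.png",cv2.resize(cv2.convertScaleAbs(d["frame"][y:y+h,x:x+w,::-1],alpha=1.3),None,fx=s,fy=s,interpolation=cv2.INTER_CUBIC))
E
python3 - <<'E'
from h import *
crop(robot.get_image("top"),285,215,195,115,4,"c_top"); crop(robot.get_image("scene"),145,180,190,180,3.3,"c_sc")
E
```

```text
(no output)
```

View pics/c_top.png

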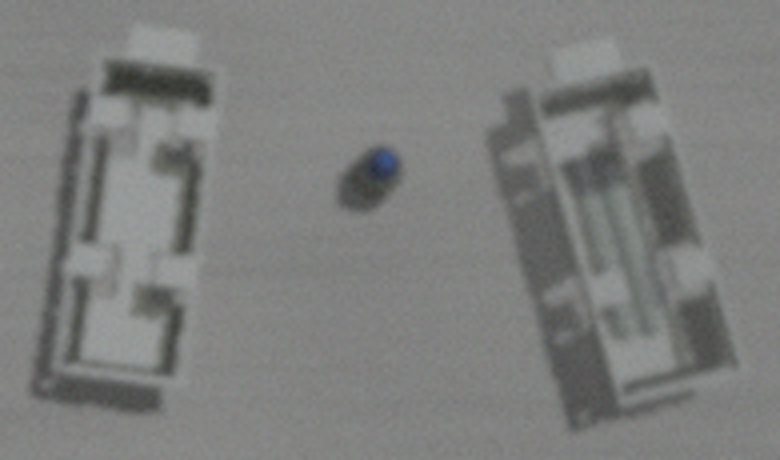

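View pics/c_sc.png

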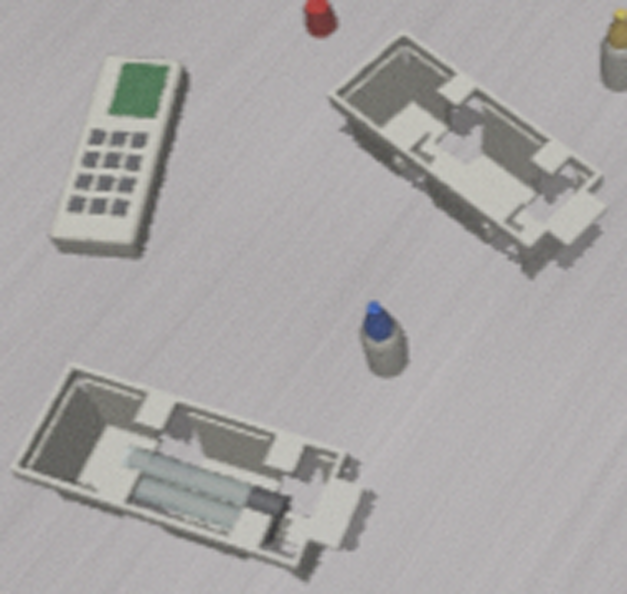

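The crops show the rim corners, lugs and tabs of both bins clearly. I'll put the corners of each rim on z = 0.06 in both views and check the sizes against 160 x 64 mm.

Run:
```python
from h import *
# order: far-left, far-right, near-right, near-left ; then tab end corners
T={"empty":[(103,62),(222,68),(180,383),(55,372)],"full":[(540,97),(650,70),(740,368),(620,402)]}
S={"empty":[(603,180),(532,250),(330,97),(405,36)],"full":[(350,455),(303,570),(14,470),(72,367)]}
for n,D,off,s in(("top",T,(285,215),4),("scene",S,(145,180),3.3)):
    d=robot.get_image(n)
    for b,c in D.items():
        P=onz(d,(np.array(c)+.5)/s-.5+off,.06)[:,:2]
        a=(P[0]+P[1]-P[2]-P[3])/2; w=(P[0]+P[3]-P[1]-P[2])/2
        print(n,b,"ctr",P.mean(0).round(4),"L",np.linalg.norm(a).round(4),"W",np.linalg.norm(w).round(4),"yaw",np.degrees(np.arctan2(a[1],a[0])).round(2),np.degrees(np.arctan2(-w[0],w[1])).round(2))
    # masks: deviation from local bench brightness
    for b,c in T.items() if n=="top" else []:
        g=d["frame"].astype(int).mean(2); print(g[260:280:5,345:365:5].mean())
s=robot.sense();print(robot.inverse_kinematics([.45,0,.3],s["tool_rot"]))
```

```text
top empty ctr [0.4965 0.0005] L 0.1562 W 0.0603 yaw -9.3 -5.1
top full ctr [ 0.4854 -0.2432] L 0.1525 W 0.0587 yaw 12.41 13.73
101.625
101.625
scene empty ctr [ 0.4999 -0.0021] L 0.1586 W 0.0609 yaw -8.92 -10.17
scene full ctr [ 0.4888 -0.2434] L 0.1605 W 0.0616 yaw 13.29 13.94
[ 3.50661669e-01  4.43028731e-02  1.17821080e-01  4.62925571e-04
 -1.64471041e+00  8.34360102e-01]
```

```bash
cat >> h.py <<'E'
def q(yaw_deg): # tool down, tool x at yaw
    return (Ro.from_euler("z",yaw_deg,degrees=True)*Ro.from_euler("x",180,degrees=True)).as_quat()
E=np.array([.4985,-.001]); EY=-9.2; F=np.array([.4875,-.2433]); FY=13.4
E
python3 - <<'E'
from h import *
print(robot.inverse_kinematics([*E,.15],q(EY)),robot.inverse_kinematics([*F,.2],q(FY-180)))
robot.move_ptp([*E,.15],q(EY))
robot.command_gripper(1.0)
r=robot.move_linear([*E,.028],v=.08,contact_N=8); print("contact",r,robot.sense()["tool_pos"])
crop(robot.get_image("scene"),145,100,230,170,3.3,"g1")
E
```

```text
[ 3.12901530e-01  1.72779114e-01 -1.13675257e-01  4.44089210e-16
 -1.28434196e+00  1.09732451e+00] [-0.17558617  0.24358571  0.10434222  0.         -1.43155283 -1.16133604]
contact False [ 0.49891706 -0.00091889  0.02847922]
```

View pics/g1.png

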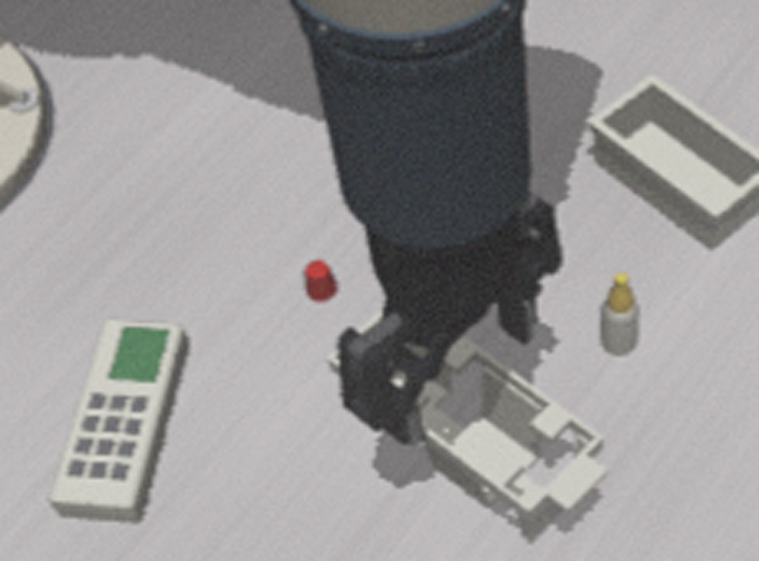

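The fingers straddle the bin's long sides at mid-length, with the tips below the rim. I'll grip, lift and carry it round to above the tube bin.

Run:
```python
from h import *
robot.command_gripper(0.0,50); s=robot.sense(); print(s["gripper_width"],s["grasp_force"],s["tool_pos"])
robot.move_linear([*E,.10],v=.06); s=robot.sense(); print(s["gripper_width"],s["grasp_force"],s["wrist_force"])
robot.move_linear([*E,.19],v=.1)
robot.move_ptp([*F,.19],q(FY-180)); s=robot.sense(); print(s["t"],s["gripper_width"],s["grasp_force"],s["joints"].round(2),s["tool_pos"])
robot.hold(.2)
crop(robot.get_image("scene"),120,160,200,220,2.7,"g2")
crop(robot.get_image("top"),350,190,180,170,3.5,"g2t")
```

```text
-0.0011263523914525158 0.0 [ 0.49848584 -0.00100419  0.02797681]
-0.0017891123515122488 0.0 [0.86994789 0.3588367  0.33238321]
9.475 -0.00047550644884426855 0.0 [-0.18  0.25  0.08 -0.   -1.41 -1.16] [ 0.48751772 -0.24305316  0.18990012]
```

View pics/g2.png

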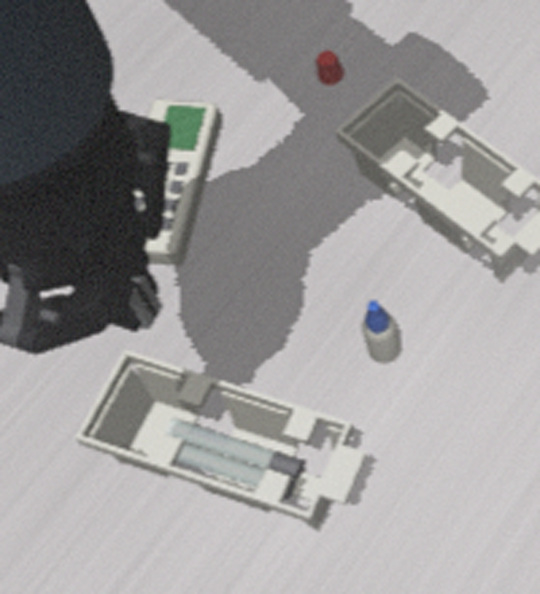

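View pics/g2t.png

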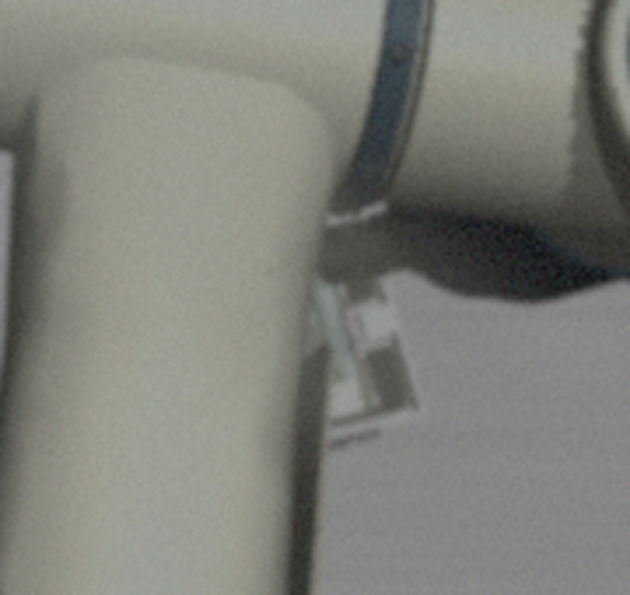

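The grip read 0, and the picture shows the empty bin still at its start with the gripper empty. I'll check where the fingers really are relative to the TCP, shut and open, in one picture.

Run:
```python
from h import *
ims=[]
for o in(0,1.0):
    robot.command_gripper(o,50); d=robot.get_image("scene"); s=robot.sense(); print(o,s["gripper_width"],s["t"])
    f=d["frame"][:,:,::-1].copy(); p=proj(d,s["tool_pos"])[0]; print(p)
    Rm=Ro.from_quat(s["tool_rot"]).as_matrix()
    for l in(-.0425,.0425):
        a=proj(d,s["tool_pos"]+Rm[:,1]*l)[0]; cv2.circle(f,tuple(a.round().astype(int)),1,(0,255,0),-1)
    cv2.circle(f,tuple(p.round().astype(int)),1,(0,0,255),-1)
    x,y=(p-[65,90]).astype(int).clip(0); ims.append(cv2.resize(cv2.convertScaleAbs(f[y:y+130,x:x+130],alpha=1.8),(390,390)))
cv2.imwrite("pics/g3.png",np.hstack(ims))
```

```text
0 -0.0022769307123415637 10.0417
[178.15255597 286.91612545]
1.0 0.9979420291591212 10.875
[178.14313535 286.92723262]
```

View pics/g3.png

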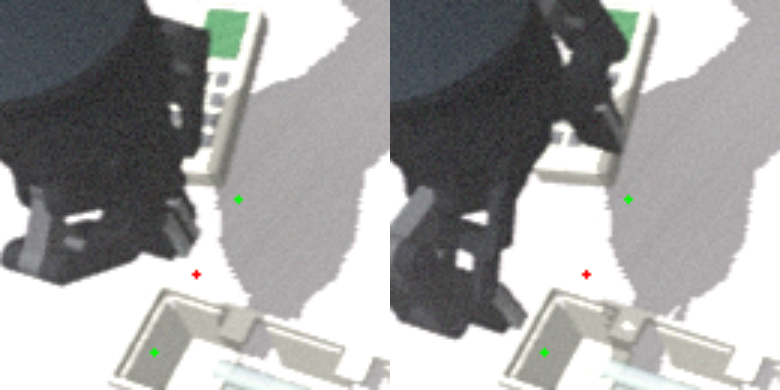

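The shut fingertips (left, about 185,250) sit short of the reported TCP (red, 196,274), so the tool frame looks off. I'll measure it by touching the bench with shut fingers on a clear spot, then casting the tip pixel onto z = 0.

Run:
```python
from h import *
P=[.62,-.12]
robot.move_ptp([*P,.12],q(-9)); robot.command_gripper(0,50)
robot.move_linear([*P,.03],v=.12,contact_N=6)
r=robot.move_linear([*P,-.05],v=.04,contact_N=6)
s=robot.sense(); print(r,s["t"],s["tool_pos"],s["wrist_force"],s["gripper_width"])
d=robot.get_image("scene"); g=d["frame"].max(2)
p=proj(d,[[*P,0],s["tool_pos"]]); print(p)
u,v=p[0].astype(int); m=(cv2.GaussianBlur(g,(3,3),0)<60).astype(np.uint8)
n,l,st,_=cv2.connectedComponentsWithStats(m)
for r in range(v-25,v+20,3):
    c=np.where(m[r,u-60:u+60])[0]; print(r,(c.min()+u-60,c.max()+u-60) if len(c) else None)
f=d["frame"][:,:,::-1].copy(); cv2.circle(f,(u,v),1,(0,0,255),-1)
cv2.imwrite("pics/g4.png",cv2.resize(cv2.convertScaleAbs(f[v-90:v+50,u-70:u+70],alpha=1.8),None,fx=4,fy=4))
```

```text
True 16.1667 [ 0.61982697 -0.12002055 -0.03564793] [-1.48945246  1.52263178  5.21581274] 0.0022053278423931383
[[305.97850557 313.39037215]
 [306.48873877 320.3490836 ]]
288 (np.int64(321), np.int64(324))
291 (np.int64(318), np.int64(323))
294 (np.int64(319), np.int64(321))
297 None
300 None
303 None
306 None
309 None
312 None
315 None
318 None
321 None
324 None
327 None
330 None
```

View pics/g4.png

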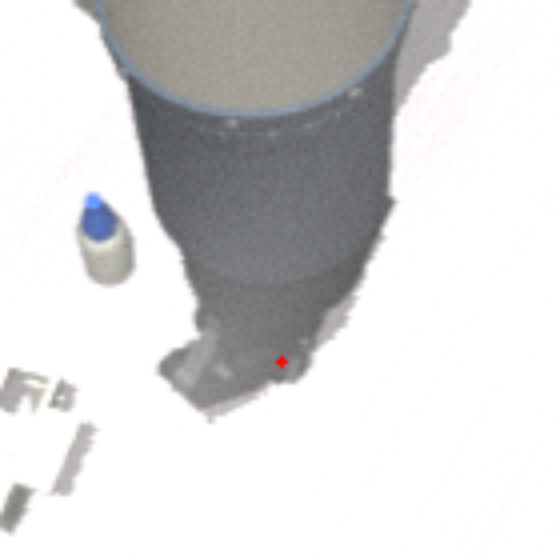

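Contact came at a reported z of -0.036, and the red TCP dot falls on the shut fingertips in xy. So the real tips are about 35 mm above the reported TCP and the offset is purely along z. The first try therefore closed above the rim. I'll regrasp 36 mm lower.

Run:
```python
from h import *
robot.move_linear([.62,-.12,.07],v=.2); robot.command_gripper(1.0)
robot.move_ptp([*E,.07],q(EY))
r=robot.move_linear([*E,-.009],v=.08,contact_N=8); s=robot.sense(); print("contact",r,s["tool_pos"],s["t"])
if not r:
    robot.command_gripper(0.0,50); s=robot.sense(); print(s["gripper_width"],s["grasp_force"])
    if s["grasp_force"]>5:
        robot.move_linear([*E,.14],v=.12); s=robot.sense(); print(s["gripper_width"],s["grasp_force"],s["wrist_force"],s["t"])
d=robot.get_image("scene"); crop(d,145,100,230,170,3.3,"g5")
```

```text
contact False [ 0.49903236 -0.0009289  -0.00849362] 19.5417
0.7404298528298596 55.471293926239014
0.7374610313927017 54.95400846004486 [ 0.17444429 -0.29552743 -1.02382973] 21.2667
```

View pics/g5.png

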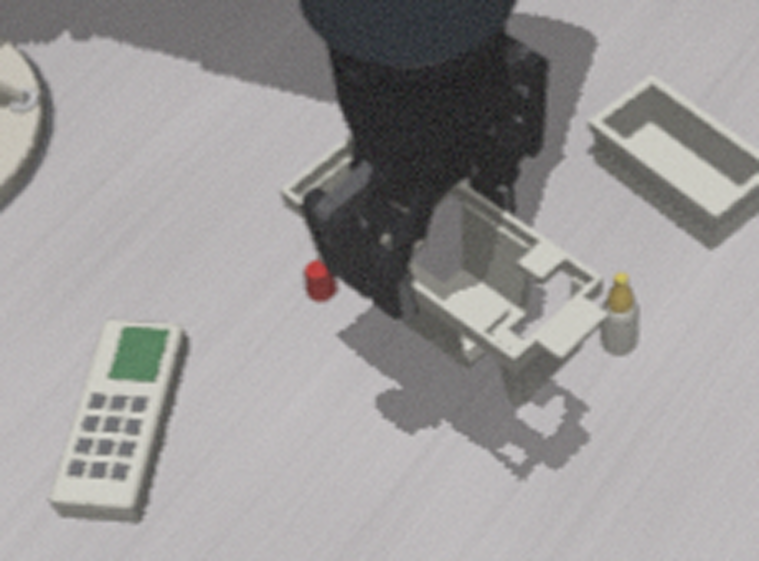

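The bin is held at about 63 mm, level, with its tab at crop (570,325). The rim corners read (603,280), (515,357) and (282,193). I'll compute the in-hand offset from those.

Run:
```python
from h import *
d=robot.get_image("scene"); s=robot.sense()
P=onz(d,(np.array([(603,280),(515,357),(282,193)])+.5)/3.3-.5+[145,100],.06+.149)[:,:2]
a=P[1]-P[2]; c=(P[0]+P[2])/2; y=np.degrees(np.arctan2(a[1],a[0]))
e=Ro.from_euler("z",-EY,degrees=True).as_matrix()[:2,:2]@(c-s["tool_pos"][:2])
print(c,y,np.linalg.norm(a),np.linalg.norm(P[0]-P[1]),"offset in bin frame",e,s["tool_pos"])
print(robot.inverse_kinematics([*F,.14],q(FY-180)))
```

```text
[ 0.49826805 -0.00329659] -8.415244802592772 0.15661512485248558 0.061485125659009765 offset in bin frame [ 0.00057787 -0.00214669] [ 0.49804083 -0.00108513  0.1392436 ]
[-0.17558617  0.2678325  -0.01651099  0.         -1.28645284 -1.16133604]
```

Run:
```python
from h import *
F=np.array([.488,-.242])
robot.move_ptp([*F,.14],q(FY-180))
robot.move_linear([*F,.062],v=.08,contact_N=10)
r=robot.move_linear([*F,.043],v=.03,contact_N=5)
s=robot.sense(); print(r,s["tool_pos"],s["t"],s["wrist_force"],s["grasp_force"])
d=robot.get_image("scene"); crop(d,120,160,200,220,2.7,"g6")
```

```text
True [ 0.48834649 -0.24206834  0.05175364] 24.875 [-0.60650638  1.26772847  4.4964944 ] 55.556400418281555
```

Contact came at z = 0.0518, against 0.0515 expected for standing on the lugs. I'll release, back off and measure the result.

Run:
```python
from h import *
p=robot.sense()["tool_pos"]
robot.command_gripper(1.0)
robot.move_linear([p[0],p[1],.15],v=.12)
robot.move_ptp([.42,.05,.2],q(-90))
s=robot.sense(); print(s["t"],s["gripper_width"])
for n in("scene","top"):
    d=robot.get_image(n); np.save(f"{n}1.npy",d["frame"])
    g=cv2.medianBlur(d["frame"],3).min(2).astype(int)
    # expected corners of upper rim (z=.12) & centre
    Y=Ro.from_euler("z",13.4-180,degrees=True).as_matrix()
    for L in((.08,.032,.12),(.08,-.032,.12),(-.08,-.032,.12),(-.08,.032,.12),(.096,0,.12)):
        print(n,L,proj(d,Y@np.array(L)+[.488,-.242,0])[0].round(1))
    x,y=(140,270) if n=="scene" else (400,215)
    w=125; sub=g[y:y+w,x:x+w]; bg=np.median(sub); print("bg",bg,np.percentile(sub,[5,25,75,95]))
    m=((sub>bg+ (18 if n=="top" else 14))*255).astype(np.uint8)
    if n=="scene": m=((sub>bg+14)*255).astype(np.uint8)
    m=cv2.morphologyEx(m,cv2.MORPH_CLOSE,np.ones((3,3)))
    cs=cv2.findContours(m,0,2)[0]; c=max(cs,key=cv2.contourArea)
    h=cv2.approxPolyDP(cv2.convexHull(c),2.5,True)[:,0]+[x,y]; print(n,"hull",h.tolist())
```

```text
27.425 0.998611537993522
scene (0.08, 0.032, 0.12) [136.  308.5]
scene (0.08, -0.032, 0.12) [156.2 273.9]
scene (-0.08, -0.032, 0.12) [246.1 302.2]
scene (-0.08, 0.032, 0.12) [229.3 339.5]
scene (0.096, 0, 0.12) [137.5 288. ]
bg 136.0 [ 80. 129. 138. 146.]Traceback (most recent call last):
  File "<stdin>", line 19, in <module>
ValueError: max() iterable argument is empty
```

Run:
```python
import numpy as np,cv2
from h import *
f=np.load("scene1.npy").astype(int)
d=robot.get_image("scene")
np.save("top1.npy",robot.get_image("top")["frame"])
print("bench",f[400:420,200:230].mean((0,1)),"expected rim end/near",f[288,140:146].mean(0),"tray in",f[300:306,190:200].mean((0,1)))
b=cv2.GaussianBlur(f.astype(np.uint8),(5,5),0).astype(int)
ch=b[:,:,1]*2-b[:,:,0]-b[:,:,2]; k=b[:,:,0]-b[:,:,2]
print("chroma bench",ch[400:420,200:230].mean(),ch[400:420,200:230].std(),k[400:420,200:230].mean(),k[400:420,200:230].std())
S=k-k[400:420,200:230].mean()
for r in range(262,362,5): print(r,"".join("#" if v>6 else("+" if v>3 else ".") for v in S[r,118:270:2]))
```

```text
bench [136.08833333 133.60833333 134.57833333] expected rim end/near [150.5        149.83333333 144.5       ] tray in [113.         112.08333333 107.08333333]
chroma bench -3.415 0.8462318437244803 1.485 0.5096812729539903
262 ............................................................................
267 ............................................................................
272 ............................................................................
277 ....................++++....................................................
282 .............++++++++..++++++++.............................................
287 ............++++++++++.++++++....++++++...............................++....
292 ..........++#++++++++++++++++.....++++++++++++..............................
297 .........+++++++++++.....+++++++++++++++++++++++++++++......................
302 .............++++++++++++++...++++++++++++++++++++....+++++++++.............
307 ...........+.+++..++++++++++++++++++++++++++++++..+...++++++++++............
312 .............+++++++++++++++++++++++++++++++++++++++++++++++++++............
317 .................++++++++.+++++++++++++++++++++++++++++++++++++..+..........
322 ................++++......++++++++++++++++++++++++++++++++++.+..............
327 ......................++++++++++.+.+++++++++....+++++++.++++....+++.........
332 .............................++++...........+.......+++++++...+++++.........
337 .....................................+++++........+++++++.+..+++++..........
342 ............................................++++++++++...+..................
347 ...................................................++.......................
352 ............................................................................
357 ............................................................................
```

Run:
```python
from h import *
d=robot.get_image("scene"); f1=np.load("scene1.npy"); f0=cv2.imread("pics/scene0.png")[:,:,::-1]
def warm(f):
    b=cv2.GaussianBlur(f,(5,5),0).astype(float); return (b[:,:,0]-b[:,:,2])/b.mean(2)
W=warm(f1); M=W>.028
for z,n,Mm in((.12,"upper",M),(.06,"full before",warm(f0)>.028)):
    # long +y edge: first warm pixel from above; far end: last warm pixel per row
    lo,hi,r0,r1=(168,240,304,318) if n=="upper" else (178,240,322,330)
    e=np.array([(u,np.where(Mm[255:360,u])[0].min()+255) for u in range(lo,hi)],float)
    l=onz(d,e,z)[:,:2]; A=Ro.from_euler("z",-13.4,degrees=True).as_matrix()[:2,:2]
    q_=(l-[.488,-.242])@A.T; k=np.polyfit(q_[:,0],q_[:,1],1); ok=abs(q_[:,1]-np.polyval(k,q_[:,0]))<.004; k=np.polyfit(q_[ok,0],q_[ok,1],1)
    print(n,"edge y at x=0 (expect .032):",k[1].round(4),"yaw rel",np.degrees(np.arctan(k[0])).round(2),ok.sum(),len(ok))
    if n=="upper":
        g=np.array([(np.where(M[r,200:262])[0].max()+200,r) for r in range(r0,r1)],float)
        print("far end x (expect +.08)",((onz(d,g,z)[:,:2]-[.488,-.242])@A.T)[:,0].round(4))
        t=np.array([(np.where(M[r,115:200])[0].min()+115,r) for r in range(282,312,2)],float)
        print("near end/tab x (expect -.096 tab, -.08 rim)",((onz(d,t,z)[:,:2]-[.488,-.242])@A.T).round(4).tolist())
D=cv2.absdiff(cv2.GaussianBlur(f0,(5,5),0)[:,:,1],cv2.GaussianBlur(f1,(5,5),0)[:,:,1])
print("lower tab zone diff",D[322:346,246:258].mean(),"short bin zone",D[120:172,322:382].mean(),"bench",D[400:420,200:230].mean())
```

```text
upper edge y at x=0 (expect .032): 0.0437 yaw rel -20.38 17 72
far end x (expect +.08) [0.0825 0.0832 0.0854 0.0845 0.0867 0.0859 0.0865 0.0872 0.0864 0.0856
 0.0862 0.0898 0.0934 0.0941]
near end/tab x (expect -.096 tab, -.08 rim) [[-0.093, 0.0122], [-0.0927, 0.0085], [-0.0909, 0.0054], [-0.0906, 0.0017], [-0.0934, -0.0029], [-0.0931, -0.0065], [-0.0928, -0.0101], [-0.0926, -0.0136], [-0.0923, -0.0172], [-0.0845, -0.0182], [-0.0782, -0.0198], [-0.0765, -0.0228], [-0.0762, -0.0263], [-0.076, -0.0297], [-0.0743, -0.0327]]
full before edge y at x=0 (expect .032): 0.0319 yaw rel -3.49 9 62
lower tab zone diff 3.5520833333333335 short bin zone 2.87275641025641 bench 3.5816666666666666
```

```bash
python3 -c "
from station import robot
print(robot.sign_off(), robot.sense()['t'])"
```

```text
the job is handed in; nothing more can be done
the job is handed in; nothing more can be done
```

The job is handed in: the empty bin, turned half round, stands on the tube bin's lugs about 3 mm off along and under 1 mm off across as measured in the scene camera; the tube bin and short bin show no movement, though no verdict came back.

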